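# Show the washed sample cup to the inspection camera

### The job

Lift the washed steel cup with the blue foot up off its peg on the draining rack and hold it up to the blue inspection camera so that the inside can be checked for paint residue: open mouth square to the lens and centred on it, rim 120 mm in front of the lens (level with the end of the red-tipped distance rod), handle uppermost in the camera's view. Finish there, still holding the cup in the air. Do not touch the camera or its stand and leave the other cups, the jar and the bottle where they stand.

Things in the scene. Friction and masses are not known exactly. Their poses are not given: they have to be found in the camera images.
- cup_blue: The cup to show: steel, blue plastic cap on its closed foot, mouth-down over a rack peg. Cylinder 60 mm outside diameter, 85 mm high, wall 2 mm, 0.1 to 0.2 kg. Origin: centre of the mouth; +z runs from mouth to foot (up at the start), +x from the axis to the handle. Grip it from above across the diameter, at right angles to the handle, about 50 mm from the rim.
- cup_blue_foot (a point): centre of the outer face of the blue cup's closed foot, 85 mm from the mouth's centre along the cup's +z (foot 6 mm thick)
- cup_blue_handle (a point): middle of the grip of the blue cup's handle, 56 mm from the cup's axis along its +x, 42.5 mm from the rim. The handle is a loop of 8 mm rod reaching out to 60 mm from the axis, between 19 and 66 mm from the rim; on the rack it points away from the robot, within 50 degrees of the rack's +x
- cup_red: same cup with a red foot, mouth-down on another peg, same origin and axes as the blue one; leave it alone
- cup_yellow: same cup with a yellow foot, mouth-down on another peg, same origin and axes as the blue one; leave it alone
- rack: white draining rack fixed to the bench: flat slab 170 x 400 x 12 mm with three upright pegs (10 mm diameter, 50 mm above the slab) in a row along its y axis, 130 mm apart, the middle one at its centre. A cup stands over each peg, rim flat on the slab; it must rise more than 50 mm to clear the peg. Origin: centre of the underside
- cam_stand: stand of the camera, fixed to the bench: grey base plate 120 x 120 x 15 mm and an upright steel column (22 mm diameter, top 235 mm above the bench) 20 mm behind its centre (+x). Origin: centre of the underside; its -x is the horizontal direction in which the camera looks, roughly towards the robot
- cam_head: blue camera (58 mm square, 60 mm long; black lens tube 42 mm diameter, 26 mm long) on the column, lens 120 to 170 mm above the bench, looking 55 degrees UPWARD towards the robot's side. Origin: centre of the lens front; +z out of the lens, +x up in its picture (35 degrees above level, away from the robot), y level. Cup shown correctly: its x, y, z axes parallel to these, same sense
- view_point (a point): where the mouth's centre must be: on the line of sight, 120 mm in front of the lens; axes as the camera's. The steel distance rod (7 mm thick, red tip 10 mm thick and 20 mm long) runs parallel to the line of sight, 66 mm from it on the camera's -x (lower) side, and ends level with this point
- jar: green screw-top jar, 60 mm diameter, 85 mm high, loose on the bench; origin at the centre of its underside; leave it alone
- bottle: white bottle, 56 mm diameter, 130 mm high, loose on the bench; origin at the centre of its underside; leave it alone
Mind the look-alikes: they are no part of the job. Leave any purple look-alike of the cup_blue alone.

How it is judged:
On the way:
1. the blue cup, held by the fingers, is lifted clear of its peg and the rack, still mouth-down (height (world z) of cup_blue above 0.07 m and contact force between cup_blue and the fingers above 2 N and contact force between cup_blue and rack below 0.3 N and angle between cup_blue's own z axis and vertical below 0.5 rad), for 0.1 s.
At the end, for the whole second after the job is handed in: Blue cup held still in the fingers, touching nothing else: mouth centre within 20 mm of the point 120 mm before the lens, mouth facing the lens, axis within 15 degrees of the line of sight, handle uppermost in its view within 20 degrees. Other cups, jar, bottle upright within 20 mm of their start (distance between cup_blue and view_point below 0.02 m and angle between the z axis of cup_blue and the z axis of cam_head, either way round below 0.26 rad and z of cup_blue_foot in the frame of cam_head above 0.17 m and angle between the x axis of cup_blue and the x axis of cam_head, either way round below 0.35 rad and x of cup_blue_handle in the frame of cam_head above 0.02 m and contact force between cup_blue and the fingers above 2 N and linear speed of cup_blue below 0.02 m/s and angular speed of cup_blue below 0.2 rad/s and height (world z) of cup_blue above 0.15 m and contact force between cup_blue and rack below 0.3 N and contact force between cup_blue and cam_stand below 0.3 N and contact force between cup_blue and cup_red below 0.3 N and contact force between cup_blue and cup_yellow below 0.3 N and contact force between cup_blue and jar below 0.3 N and contact force between cup_blue and bottle below 0.3 N and not (distance of cup_red from where it was at the start of the episode above 0.02 m) and not (distance of cup_yellow from where it was at the start of the episode above 0.02 m) and not (distance of jar from where it was at the start of the episode above 0.02 m) and not (distance of bottle from where it was at the start of the episode above 0.02 m) and not (angle between cup_red's own z axis and vertical above 0.35 rad) and not (angle between cup_yellow's own z axis and vertical above 0.35 rad) and not (angle between jar's own z axis and vertical above 0.35 rad) and not (angle between bottle's own z axis and vertical above 0.35 rad)); the arm keeps its last pose, push and grip.
It fails at once if the camera or its stand is touched (more than 2 N) (contact force between cam_stand and anything else above 2 N).
It fails at once if another cup, the jar or the bottle is moved by more than 20 mm or tipped (distance of any of cup_red, cup_yellow, jar, bottle from where it was at the start of the episode above 0.02 m or angle between any of cup_red, cup_yellow, jar, bottle's own z axis and vertical above 0.35 rad).
It also fails if it takes over 32 s, if anything falls off the work surface, if the arm or the gripper's body presses on something with over 40 N, if the wrist force passes 120 N, or if a joint passes its speed limit or range.

### The arm

A 6-joint arm with a two-finger parallel gripper is mounted at the origin on the work surface. World frame = base frame: x ahead of the robot, y to its left, z up, the work surface at z = 0. Lengths are in m, angles in rad, forces in N, time in s.
With the tool pointing down it reaches from about 0.4 to 0.925 m from the base axis. Payload 3.4 kg.
Tool frame: the origin (TCP) lies midway between the tips of the shut fingers; the grasp point (between the pads) lies 19 mm behind it; z points along the fingers, y is the line along which they close (so a half turn about z gives the same grasp; the last joint's range is limited). The gripper opens to 85 mm and grips with 20 to 120 N. Pads are 22 mm wide; open, the fingers measure 114 mm over their backs; the gripper's body (76 mm by 85 mm) begins 54 mm behind the grasp point. The pads swing forward as they close: fully open they stand 13 mm farther back than shut.
Start: joints at [-1.212, 0.307, 1.506, -0, 1.328, -0.073], TCP at [0.241, -0.522, 0.231] pointing down, gripper open.
Joint ranges: [-3.12, 3.12], [-1.05, 2.28], [0.14, 2.33], [-1.42, 4.57], [0.1, 2.73], [-2.68, 2.68]. Speed limits (rad/s): [2.57, 2.57, 3.14, 3.14, 3.14, 3.14].

### API

Orientations are given as a unit quaternion [x, y, z, w].
In Python, from workcell import * gives the robot as it stands.
- The arm moves only by the shell command python3 -m crank 'ROWS' [FORCE]. ROWS is JSON, one flat list of numbers, 5 for each row, row after row: the opening, from -1 (shut) to 1 (fully open), then the shift along the tool's x, y, z as a fraction of full scale, then the turn about the tool's z as a fraction of full scale. A call has 1 to 10 rows; each row is the pose to reach, as a shift and turn from the pose commanded when the call began, along the tool's axes at that moment; what a row does not reach only later rows make up. Full scale, the value 1, is 1000 mm for a shift and 120 degrees for a turn. A row lasts 1/10 s, in which the tool goes at most 50 mm and 8.59 degrees, less where a joint would pass 70% of its speed; a pose out of reach is approached as far as the arm can. A call with a number of a shift or a turn outside -1 to 1 is refused whole. A call with a gripper value outside its range is refused whole. The fingers move at their own pace and stop on an object; FORCE is the grip in N (left out, the last holds). Time passes only in rows, so rows that repeat a pose let the fingers close. It gives the time, the measured TCP pose, the force, the opening and the grip force at its end, in the units of the state.
- get_obs(): the state, without advancing time (a new reading comes with each control period).
- read_camera(name): name is "scene" or "top" or "wrist"; returns a dict with "frame" (420x560x3 uint8, red, green, blue), "K" (3x3 intrinsics, pixels), "xyz" and "orientation" of the camera in the world. Camera axes: x right, y up, looking along -z (the intrinsics and any distortion apply to the point x, -y, -z); pixel columns grow to the right and rows downward; lengths in m; the calibration is good to about 2 mm. A picture is of the moment at which its call begins. There is no depth.
- sign_off(): hands the job in; it is judged then, once.
Trained networks look in a picture, given as the dict that the camera call returned (one of the last four; its "shot" number tells which), for a name from the list of things; names that differ only in an ending like _2 or _b are one class to them, and where a whole thing is asked for, a point or a joint stands for the part that bears it (a point fixed in the world has none). Each returns a list of dicts, best first, with "confidence" (0 to 1); they miss things now and then, are a little off and sometimes report something else, mostly with a low value. They report only what shows in the picture. A call takes as long as a camera call. They do not tell look-alikes from the thing itself.
- look_for(thing, picture): "centre" ([column, row] in pixels, amid what is visible of it).
- landmark_of(thing, picture): "centre" ([column, row] in pixels: a listed point, or the origin of a listed thing).
The state is a dict: "clock": time; "q": joint angles; "joint_velocities": joint speeds; "joint_efforts": joint torques, N m; "tool_pos": TCP position; "eef_rot": TCP orientation; "ft_force": force on the tool from outside, world axes, zero at the start; "torque": the same for the moment, N m; "opening": finger opening in m; "gripper_force": force on a finger pad.
Only numpy, scipy, OpenCV 4.12 (cv2) and the standard library are available. Lean on these libraries where they do the work, as an engineer would, in place of code of your own. Each camera call takes 0.05 s, during which the arm holds its last target. There are 200 camera calls.

## Working session

There is one attempt and no reset: what is moved stays moved. The work goes in short steps, Python scripts to look and compute and a shell command to move; the robot and the scene stay as the last step left them, time stands still between calls to the robot, and variables do not carry over. Pictures are saved under pics/ and viewed, at most 10 in all, crops included, and the job is handed in when it is done.

```bash
ls; mkdir -p pics; python3 -m crank --help 2>&1 | head -20
cat > h.py <<'E'
from workcell import *
import numpy as np, cv2
from scipy.spatial.transform import Rotation as R
from scipy.optimize import least_squares
def proj(c,P):
    p=R.from_quat(c["orientation"]).inv().apply(np.atleast_2d(P)-np.array(c["xyz"]))*[1,-1,-1]
    q=p@np.array(c["K"]).T; return q[:,:2]/q[:,2:]
def ray(c,uv):
    d=np.linalg.solve(np.array(c["K"]),[*uv,1])*[1,-1,-1]
    return np.array(c["xyz"]),R.from_quat(c["orientation"]).apply(d/np.linalg.norm(d))
def tri(cs,uvs):
    A=0;b=0
    for c,u in zip(cs,uvs):
        o,d=ray(c,u);M=np.eye(3)-np.outer(d,d);A=A+M;b=b+M@o
    x=np.linalg.solve(A,b); return x,[np.round(np.linalg.norm(proj(c,x)[0]-u),1) for c,u in zip(cs,uvs)]
E
python3 - <<'E'
from h import *
o=get_obs(); print({k:np.round(v,3).tolist() for k,v in o.items()})
print(R.from_quat(o["eef_rot"]).as_matrix().round(3))
cs={n:read_camera(n) for n in("scene","top","wrist")}
for n,c in cs.items():
    print(n,{k:(np.round(v,3).tolist()) for k,v in c.items() if k!="frame"})
    for t in ["cup_blue","cup_blue_foot","cup_blue_handle","cup_red","cup_yellow","rack","cam_stand","cam_head","view_point","jar","bottle"]:
        r=landmark_of(t,c); print(t,[(np.round(x["centre"]).tolist(),round(x["confidence"],2)) for x in r[:3]])
im=np.vstack([cs[n]["frame"] for n in("scene","top")])[:,:,::-1]
cv2.imwrite("pics/a.png",cv2.resize(np.hstack([cs["scene"]["frame"],cs["top"]["frame"]])[:,:,::-1],(800,300),interpolation=cv2.INTER_AREA))
cv2.imwrite("pics/s.png",cs["scene"]["frame"][:,:,::-1]);cv2.imwrite("pics/t.png",cs["top"]["frame"][:,:,::-1])
E
```

```text
pics
invalid input: not JSON, or not a number
{'clock': 0.0, 'q': [-1.212, 0.308, 1.508, -0.0, 1.328, -0.074], 'joint_velocities': [0.0, -0.001, 0.001, -0.001, -0.001, 0.0], 'joint_efforts': [0.001, -45.755, -25.191, 0.0, 0.013, -0.0], 'tool_pos': [0.241, -0.521, 0.23], 'eef_rot': [0.977, 0.215, -0.0, -0.001], 'ft_force': [-0.365, 0.238, -0.206], 'torque': [0.014, 0.031, -0.033], 'gripper_force': 0.0, 'opening': 0.086}
[[ 0.908  0.419 -0.001]
 [ 0.419 -0.908  0.002]
 [ 0.    -0.002 -1.   ]]
scene {'K': [[474.951, 0.0, 278.586], [0.0, 474.951, 206.962], [0.0, 0.0, 1.0]], 'xyz': [1.461, -0.51, 0.85], 'orientation': [0.398, 0.243, 0.438, 0.768], 'shot': 1}
cup_blue [([222.0, 220.0], 0.85), ([275.0, 240.0], 0.83), ([313.0, 274.0], 0.61)]
cup_blue_foot [([315.0, 252.0], 0.77), ([223.0, 192.0], 0.74), ([274.0, 212.0], 0.6)]
cup_blue_handle [([296.0, 258.0], 0.93), ([287.0, 234.0], 0.88), ([238.0, 210.0], 0.65)]
cup_red [([185.0, 270.0], 0.6)]
cup_yellow [([231.0, 255.0], 0.71)]
rack [([233.0, 256.0], 0.94)]
cam_stand [([388.0, 264.0], 0.65)]
cam_head [([362.0, 216.0], 0.89)]
view_point []

[... 380 characters left out ...]
 304.0], 0.81)]
cup_blue_handle [([289.0, 173.0], 0.85), ([299.0, 288.0], 0.79), ([276.0, 206.0], 0.59)]
cup_red [([383.0, 226.0], 0.61)]
cup_yellow [([332.0, 232.0], 0.56)]
rack [([332.0, 232.0], 0.61)]
cam_stand [([203.0, 143.0], 0.81)]
cam_head [([207.0, 154.0], 0.84)]
view_point [([211.0, 166.0], 0.84)]
jar []
bottle [([349.0, 139.0], 0.76), ([285.0, 228.0], 0.48), ([333.0, 230.0], 0.2)]
wrist {'K': [[289.319, 0.0, 279.753], [0.0, 289.319, 211.72], [0.0, 0.0, 1.0]], 'xyz': [0.303, -0.492, 0.373], 'orientation': [-0.115, 0.075, -0.534, 0.834], 'shot': 3}
cup_blue []
cup_blue_foot []
cup_blue_handle []
cup_red []
cup_yellow []
rack []
cam_stand []
cam_head []
view_point []
jar []
bottle []
```

View pics/s.png

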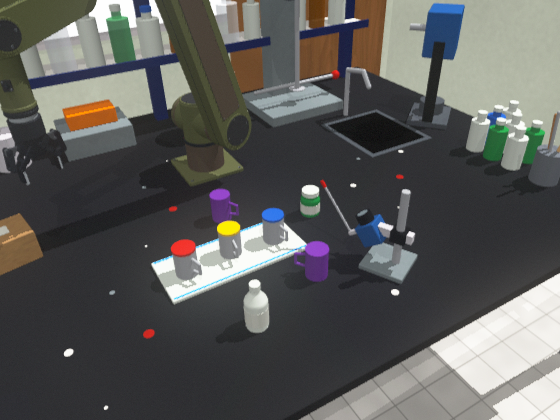

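View pics/t.png

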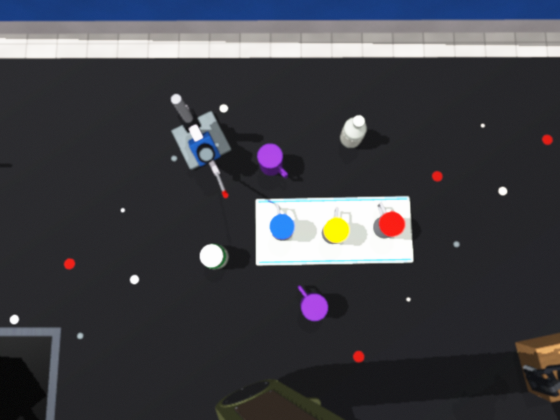

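Purple look-alikes sit at top (270,157) and (314,306), off the rack; the rack has blue (282,227), yellow (336,231) and red (391,224). The blue-footed steel cup on the peg at (282,227) is the one described. I'll confirm it in a crop together with the camera.

Run:
```python
from h import *
s=cv2.imread("pics/s.png");t=cv2.imread("pics/t.png")
a=cv2.resize(s[165:285,250:420],None,fx=3.5*400/595,fy=3.5*400/595,interpolation=3) if 0 else cv2.resize(s[165:285,250:410],(800,600),interpolation=3)[:, :]
A=cv2.resize(s[170:290,250:410],(400,300),interpolation=3)
cv2.imwrite("pics/c1.png",a)
cv2.imwrite("pics/c2.png",cv2.resize(t[85:265,160:310],(667,800),interpolation=3)[:600] if 0 else cv2.resize(t[90:240,160:310],(600,600),interpolation=3))
def blob(im,lo,hi,roi):
    h=cv2.cvtColor(im,cv2.COLOR_BGR2HSV);m=cv2.inRange(h,lo,hi)
    x0,y0,x1,y1=roi;k=np.zeros_like(m);k[y0:y1,x0:x1]=m[y0:y1,x0:x1]
    v,u=np.nonzero(k);return u.mean().round(2),v.mean().round(2),len(u),u.min(),u.max(),v.min(),v.max()
print(blob(s,(100,150,60),(125,255,255),(255,200,295,225)),blob(t,(100,150,60),(125,255,255),(265,210,300,245)))
print(blob(s,(0,150,80),(8,255,255),(315,175,330,195)),blob(t,(0,150,80),(8,255,255),(215,180,235,205)))
```

```text
(np.float64(272.32), np.float64(214.57), 261, np.int64(257), np.int64(283), np.int64(208), np.int64(224)) (np.float64(281.58), np.float64(226.32), 462, np.int64(270), np.int64(293), np.int64(214), np.int64(238))
(np.float64(322.77), np.float64(183.32), 31, np.int64(320), np.int64(326), np.int64(180), np.int64(187)) (np.float64(224.82), np.float64(193.92), 38, np.int64(222), np.int64(228), np.int64(190), np.int64(198))
```

View pics/c1.png

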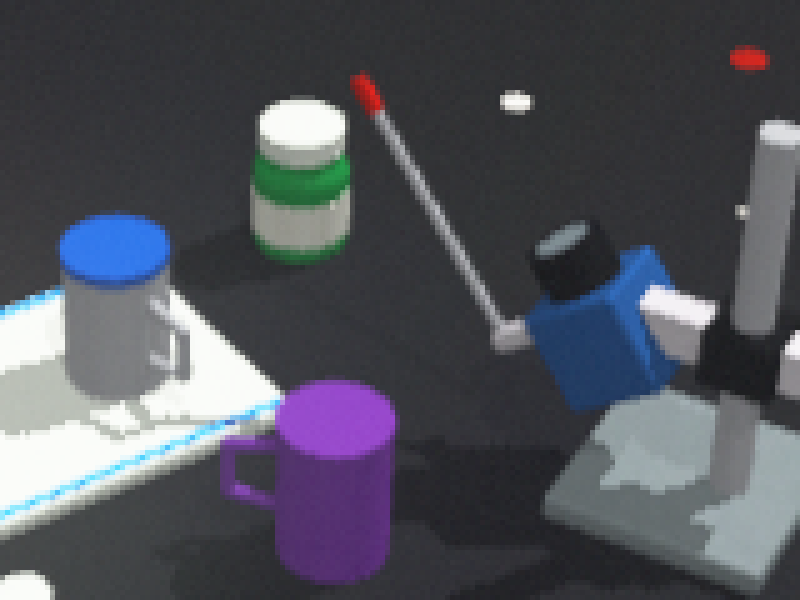

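View pics/c2.png

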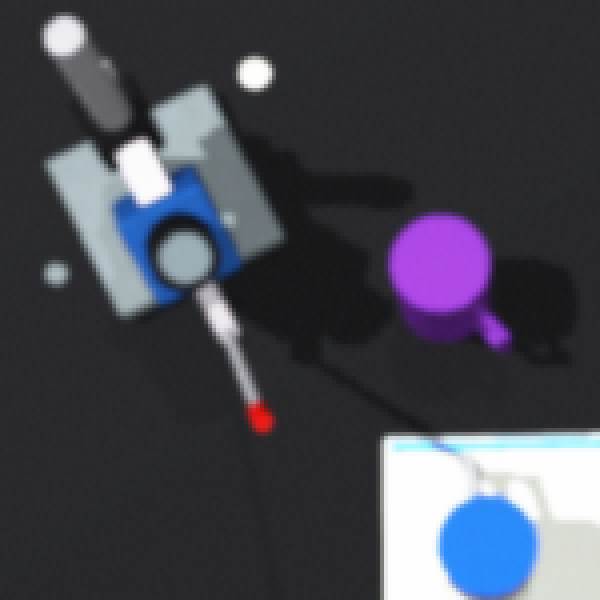

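The crop confirms the blue-capped steel cup, with its handle bar at about scene (286,235); the camera, rod and column are clear too.

Run:
```python
from h import *
S=read_camera("scene");T=read_camera("top")
def frame(p):
    x,y,a,dx,lz=p
    B=R.from_euler("z",a).as_matrix(); w=np.deg2rad(55)
    z=B@[-np.cos(w),0,np.sin(w)]; xx=B@[np.sin(w),0,np.cos(w)]; yy=np.cross(z,xx)
    L=np.array([x,y,0])+B@[dx,0,0]+[0,0,lz]
    return B,L,np.c_[xx,yy,z]
def f(p):
    B,L,C=frame(p);o=np.array([p[0],p[1],0])
    b=lambda v:o+B@v
    tip=L+.11*C[:,2]-.066*C[:,0]
    r=[*(proj(S,L)[0]-(362.6,213.6)),*(proj(S,tip)[0]-(322.8,183.3)),*(proj(S,b([.02,0,.235]))[0]-(406,191.6)),
       *(proj(T,L)[0]-(206,154.5)),*(proj(T,tip)[0]-(224.8,193.9)),*(proj(T,b([.02,0,.235]))[0]-(176.2,99))]
    for (i,j),u in zip([(1,-1),(-1,-1),(-1,1),(1,1)],[(211.5,111.2),(231.2,150),(191.2,169.5),(171.7,130)]):
        r+=list(.5*(proj(T,b([.06*i,.06*j,.015]))[0]-u))
    return np.array(r)
s=least_squares(f,[.62,.18,.4,-.06,.145],loss="soft_l1")
print(s.x.round(4),s.fun.reshape(-1,2).round(1).tolist())
B,L,C=frame(s.x);V=L+.12*C[:,2]
print("lens",L.round(4),"view",V.round(4));print(C.round(3))
print("foot tri",tri([S,T],[(273,214.3),(281.6,226.5)]))
print("handle tri",tri([S,T],[(286.4,235.4),(279,207)]))
def g(p):
    x,y,a,h=p;d=np.array([np.cos(a),np.sin(a),0])
    return np.r_[proj(S,[x,y,h+.085])[0]-(273,214.3),proj(T,[x,y,h+.085])[0]-(281.6,226.5),proj(S,np.array([x,y,h+.0425])+.058*d)[0]-(286.4,235.4)]
c=least_squares(g,[.4,0,0,.012]);print("cup",c.x.round(4),c.fun.round(1))
d=np.array([np.cos(c.x[2]),np.sin(c.x[2]),0]);print(proj(T,np.r_[c.x[:2],.055]+.058*d))
for nm,u in dict(jar=(212,256),p1=(270,157),p2=(314,306),bot=(358,121)).items():
    o_,d_=ray(T,u);h=.14 if nm=="bot" else .085;print(nm,(o_+d_*(h-o_[2])/d_[2]).round(3))
```

```text
[ 0.7578  0.205   0.4708 -0.084   0.1339] [[-0.2, -0.6], [0.5, 0.5], [-0.3, -0.3], [0.2, -0.1], [0.0, 0.1], [0.1, -0.1], [0.1, -0.3], [0.0, -0.4], [-0.5, -0.1], [-0.4, 0.1]]
lens [0.6829 0.1669 0.1339] view [0.6215 0.1357 0.2322]
[[ 0.73  -0.454 -0.511]
 [ 0.372  0.891 -0.26 ]
 [ 0.574 -0.     0.819]]
foot tri (array([ 0.51731901, -0.00891174,  0.09588937]), [np.float64(0.2), np.float64(0.2)])
handle tri (array([ 0.57146897, -0.00069792,  0.05467439]), [np.float64(0.8), np.float64(0.8)])
cup [ 0.517  -0.0092  0.1737  0.0122] [-0.3 -0.4 -0.1 -0.   0.2  0.4]
[[277.61116185 205.54990641]]
jar [0.448 0.156 0.085]
p1 [0.69  0.019 0.085]
p2 [ 0.331 -0.085  0.085]
bot [ 0.761 -0.189  0.14 ]
```

```bash
python3 -m crank '[1,0.465,-0.349,0.05,0.123, 1,0.465,-0.349,0.05,0.123, 1,0.465,-0.349,0.05,0.123, 1,0.465,-0.349,0.05,0.123, 1,0.465,-0.349,0.05,0.123, 1,0.465,-0.349,0.05,0.123, 1,0.465,-0.349,0.05,0.123, 1,0.465,-0.349,0.05,0.123, 1,0.465,-0.349,0.05,0.123, 1,0.465,-0.349,0.05,0.123]' 20; python3 -c "
from h import *
o=get_obs();print(o['tool_pos'],R.from_quat(o['eef_rot']).as_matrix().round(3),o['clock'])"
```

```text
clock: 2.9
tool_pos: [0.4783, -0.0816, 0.1887]
eef_rot: [0.996, 0.087, 0.0, 0.0]
ft_force: [-0.2, -1.0, 0.7]
opening: 0.0855
gripper_force: 0.0
[ 0.47825843 -0.08157547  0.18866038] [[ 0.985  0.174  0.001]
 [ 0.174 -0.985 -0.   ]
 [ 0.001  0.001 -1.   ]] 2.9
```

```bash
python3 -m crank '[1,0.050,-0.064,0.02,0, 1,0.050,-0.064,0.02,0, 1,0.050,-0.064,0.02,0, 1,0.050,-0.064,0.02,0]'
python3 - <<'E'
from h import *
o=get_obs();print(o['tool_pos'],o["clock"])
W=read_camera("wrist");print(W["xyz"]);f=W["frame"][:,:,::-1].copy()
hs=cv2.cvtColor(f,cv2.COLOR_BGR2HSV);m=cv2.inRange(hs,(100,150,60),(125,255,255));v,u=np.nonzero(m);print(len(u),u.mean(),v.mean(),u.min(),u.max(),v.min(),v.max())
print(proj(W,[[.517,-.0092,.097],[.517+.058*np.cos(.174),-.0092+.058*np.sin(.174),.0545],[.516,-.139,.097]]))
cv2.imwrite("pics/w1.png",f)
E
```

```text
clock: 3.3
tool_pos: [0.5154, -0.0111, 0.1682]
eef_rot: [0.996, 0.089, -0.0, 0.0]
ft_force: [-1.0, -0.9, 0.8]
opening: 0.0853
gripper_force: 0.0
[ 0.51542775 -0.01106678  0.16816198] 3.3
[0.58295451 0.00179831 0.31038231]
6172 314.84769928710307 217.94523655217108 213 559 115 307
[[279.05787306 219.36326017]
 [279.36973367 140.11499518]
 [439.64566798 248.01793966]]
```

View pics/w1.png

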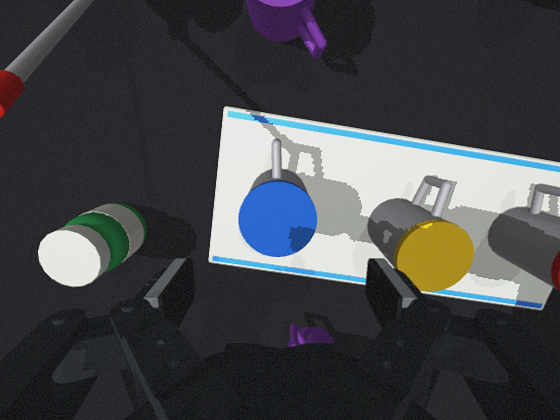

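Wrist view: blue foot at (277,218), handle up at (277,143), both within 3 px of prediction. Going down and gripping.

```bash
python3 -m crank '[1,0.002,-0.002,0.05,0, 1,0.002,-0.002,0.1,0, 1,0.002,-0.002,0.126,0, 1,0.002,-0.002,0.126,0, -1,0.002,-0.002,0.126,0, -1,0.002,-0.002,0.126,0, -1,0.002,-0.002,0.126,0, -1,0.002,-0.002,0.126,0, -1,0.002,-0.002,0.126,0, -1,0.002,-0.002,0.126,0]' 30
```

```text
clock: 4.35
tool_pos: [0.5189, -0.01, 0.0445]
eef_rot: [0.996, 0.088, 0.002, 0.001]
ft_force: [-0.3, -1.8, 7.9]
opening: 0.0604
gripper_force: 33.3
```

```bash
python3 -m crank '[-1,0,0,-0.02,0, -1,0,0,-0.04,0, -1,0,0,-0.06,0, -1,0,0,-0.075,0, -1,0,0,-0.075,0, -1,0,0,-0.075,0, -1,0,0,-0.075,0]' 40
python3 - <<'E'
from h import *
o=get_obs();print(o['tool_pos'],o["clock"])
S=read_camera("scene");W=read_camera("wrist");T=read_camera("top")
cv2.imwrite("pics/l.png",cv2.resize(np.hstack([S["frame"][150:300,190:340],T["frame"][150:300,200:350]])[:,:,::-1],(800,400),interpolation=3))
E
```

```text
clock: 5.05
tool_pos: [0.5163, -0.0092, 0.1168]
eef_rot: [0.996, 0.088, -0.001, -0.0]
ft_force: [-0.5, 0.2, -1.7]
opening: 0.06
gripper_force: 43.7
[ 0.5162987  -0.00924026  0.11675976] 5.05
```

View pics/l.png

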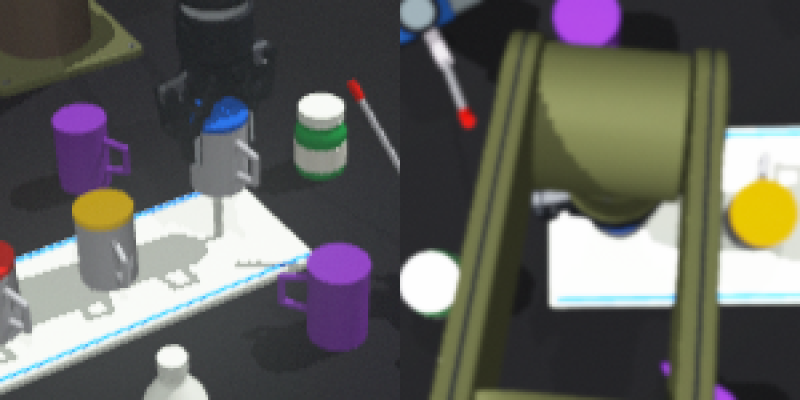

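Run:
```python
from h import *
S=read_camera("scene");T=read_camera("top")
o,d=ray(S,(271.7,238.1));print("peg base",(o+d*(.012-o[2])/d[2]).round(4))
t=cv2.imread("pics/t.png")
hs=cv2.cvtColor(t,cv2.COLOR_BGR2HSV)
m=cv2.inRange(hs,(0,0,150),(110,90,255));m2=np.zeros_like(m);m2[190:270,245:420]=m[190:270,245:420]
n,l,st,ce=cv2.connectedComponentsWithStats(m2);k=1+st[1:,4].argmax()
c=max(cv2.findContours((l==k).astype(np.uint8),0,1)[0],key=cv2.contourArea)
r=cv2.minAreaRect(c);P=[]
for u in cv2.boxPoints(r):
    o,d=ray(T,u);P.append(o+d*(.012-o[2])/d[2])
P=np.array(P);print(P.round(4));print(P.mean(0),[np.linalg.norm(P[i]-P[i-1]).round(3) for i in range(4)])
e=max([P[i]-P[i-1] for i in range(4)],key=np.linalg.norm);e/=np.linalg.norm(e);print(P.mean(0)+.13*e,P.mean(0)-.13*e)
```

```text
peg base [ 0.5133 -0.0133  0.012 ]
[[ 0.5992  0.0612  0.012 ]
 [ 0.6068 -0.3456  0.012 ]
 [ 0.4351 -0.3413  0.012 ]
 [ 0.4276  0.0564  0.012 ]]
[ 0.5171831  -0.14233201  0.012     ] [np.float64(0.172), np.float64(0.407), np.float64(0.172), np.float64(0.398)]
[ 0.51960254 -0.27230949  0.012     ] [ 0.51476366 -0.01235453  0.012     ]
```

```bash
python3 -m crank '[-1,0,0,0.02,0, -1,0,0,0.04,0, -1,0,0,0.057,0, -1,0,0,0.057,0]' 25
```

```text
clock: 5.7
tool_pos: [0.515, -0.0092, 0.0582]
eef_rot: [0.996, 0.087, -0.003, -0.001]
ft_force: [-1.4, -0.5, -1.4]
opening: 0.0602
gripper_force: 43.6
```

```bash
python3 -m crank '[-1,-0.012,0.003,-0.002,0, -1,-0.022,0.003,-0.002,0, -1,-0.026,0.003,-0.002,0, -1,-0.030,0.003,-0.002,0, -1,-0.034,0.003,-0.002,0, -1,-0.038,0.003,-0.002,0, -1,-0.041,0.003,-0.002,0, -1,-0.043,0.003,-0.002,0, -1,-0.045,0.003,-0.002,0, -1,-0.045,0.003,-0.002,0]' 25
python3 - <<'E'
from h import *
S=read_camera("scene")
cv2.imwrite("pics/p.png",cv2.resize(S["frame"][160:280,200:340][:,:,::-1],(700,600),interpolation=3))
E
```

```text
clock: 6.7
tool_pos: [0.4889, -0.0203, 0.0662]
eef_rot: [0.996, 0.086, 0.015, 0.001]
ft_force: [22.8, 5.6, -10.4]
opening: 0.0604
gripper_force: 42.6
```

View pics/p.png

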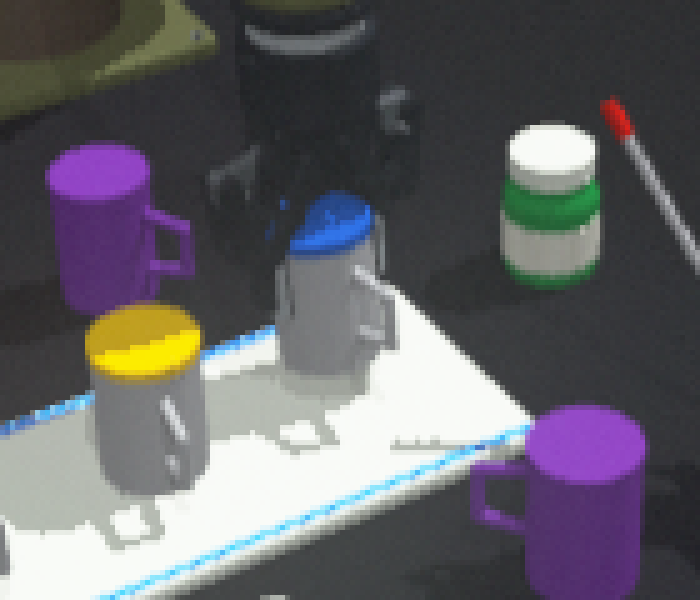

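```bash
python3 -m crank '[-1,0.02,0,0,0, -1,0.045,-0.003,0,0, -1,0.045,-0.003,0.01,0, -1,0.045,-0.003,0.019,0, -1,0.045,-0.003,0.020,0, 1,0.045,-0.003,0.020,0, 1,0.045,-0.003,0.018,0, 1,0.045,-0.003,0.015,0]' 20;python3 -m crank '[1,0,0,0,0, -1,0,0,0,0, -1,0,0,0,0, -1,0,0,0,0, -1,0,0,0,0, -1,0,0,0,0, -1,0,0,0,0]' 20
```

```text
clock: 7.55
tool_pos: [0.5153, -0.0095, 0.0472]
eef_rot: [0.996, 0.087, -0.001, -0.0]
ft_force: [0.2, -0.6, -0.3]
opening: 0.0855
gripper_force: 0.0
clock: 8.25
tool_pos: [0.5169, -0.0094, 0.0475]
eef_rot: [0.996, 0.087, -0.0, 0.0]
ft_force: [-2.4, -1.6, 3.8]
opening: 0.0605
gripper_force: 21.4
```

```bash
python3 -m crank '[-1,0,0.002,-0.01,0, -1,-0.015,0.003,-0.018,0, -1,-0.022,0.003,-0.018,0, -1,-0.028,0.003,-0.018,0, -1,-0.034,0.003,-0.018,0, -1,-0.040,0.003,-0.018,0, -1,-0.045,0.003,-0.018,0, -1,-0.050,0.003,-0.018,0, -1,-0.055,0.003,-0.018,0, -1,-0.055,0.003,-0.018,0]' 20
```

```text
clock: 9.25
tool_pos: [0.4664, -0.0224, 0.0663]
eef_rot: [0.996, 0.087, 0.003, 0.001]
ft_force: [3.7, -1.1, -0.1]
opening: 0.0602
gripper_force: 21.7
```

```bash
python3 -m crank '[-1,0,0,-0.03,0, -1,0,0,-0.07,0, -1,0,0,-0.11,0, -1,0,0,-0.15,0, -1,0,0,-0.15,0, -1,0,0,-0.15,0]' 50
cat >> h.py <<'E'
def cup(P,yaw,th,g=.060):
    Rm=(R.from_euler("z",yaw)*R.from_euler("y",-th)).as_matrix(); return Rm,P-g*Rm[:,2]
def draw(im,c,Rm,M,k,off,col):
    a=np.linspace(0,2*np.pi,60);ci=np.c_[np.cos(a),np.sin(a),0*a]*.03
    hd=np.array([[.03,0,.023],[.056,0,.023],[.056,0,.062],[.03,0,.062]])
    for pts in(ci,ci+[0,0,.085],hd):
        cv2.polylines(im,[np.round((proj(c,pts@Rm.T+M)-off+.5)*k).astype(int)],False,col,1)
E
python3 - <<'E'
from h import *
o=get_obs();print(o["tool_pos"],o["clock"])
S=read_camera("scene")
Rt=R.from_quat(o["eef_rot"]).as_matrix();P=o["tool_pos"]-.024*Rt[:,2];yaw=np.arctan2(Rt[1,0],Rt[0,0])
off=np.array([190,130]);im=cv2.resize(S["frame"][130:250,190:340][:,:,::-1],(750,600),interpolation=3)
for th,col in((20,(0,0,255)),(35,(0,255,0))):
    draw(im,S,*cup(P,yaw,np.deg2rad(th)),5,off,col)
cv2.imwrite("pics/q.png",im)
E
```

```text
clock: 9.85
tool_pos: [0.463, -0.0219, 0.2158]
eef_rot: [0.996, 0.087, 0.0, 0.0]
ft_force: [0.3, 0.5, -0.7]
opening: 0.0596
gripper_force: 55.1
[ 0.46298749 -0.02190194  0.21579232] 9.85
```

View pics/q.png

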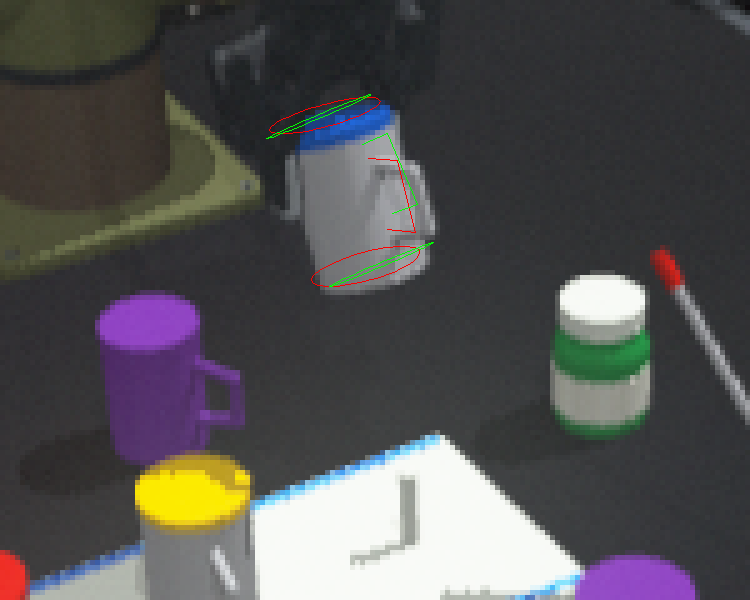

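The cup has pivoted, but less than 35° and it slid a little in the pads; I'll fit its pose.

```bash
cat >> h.py <<'E'
a_=np.linspace(0,2*np.pi,180,endpoint=False);CI=np.c_[np.cos(a_),np.sin(a_),0*a_]*.03
def limb(c,Rm,M,z):
    q=proj(c,(CI+[0,0,z])@Rm.T+M);ax=proj(c,M)[0]-proj(c,M+.085*Rm[:,2])[0];ax/=np.linalg.norm(ax)
    n=np.array([-ax[1],ax[0]]);s=q@n;return q[s.argmax()],q[s.argmin()],q@ax,ax   # left, right
def fit(c,o,px,init=(.01,0,.4,0)):
    Rt=R.from_quat(o["eef_rot"]).as_matrix();yaw=np.arctan2(Rt[1,0],Rt[0,0])
    def pose(p):
        P=o["tool_pos"]+Rt@[p[0],0,-.024+p[1]]
        Rm=(R.from_euler("z",yaw)*R.from_euler("y",-p[2])*R.from_euler("z",p[3])).as_matrix();return Rm,P-.06*Rm[:,2]
    def f(p):
        Rm,M=pose(p);rl,rr,_,_=limb(c,Rm,M,0);fl,fr,_,_=limb(c,Rm,M,.079)
        h=proj(c,np.array([[.058,0,.064],[.058,0,.021]])@Rm.T+M)
        return np.r_[(np.r_[[fl,fr,rl,rr],h]-px).ravel(),p[3]*5]
    s=least_squares(f,init,loss="soft_l1",x_scale=[.01,.01,.1,.1],diff_step=1e-3);return s.x,s.fun.reshape(-1)[:-1].reshape(-1,2),pose(s.x)
E
python3 - <<'E'
from h import *
o=get_obs();S=read_camera("scene");W=read_camera("wrist");cv2.imwrite("pics/wq.png",W["frame"][:,:,::-1]);
px=np.array([(300,149),(399,127),(322,289),(429,267),(413,163),(431,238)])/5+[190,130]-.4
x,r,(Rm,M)=fit(S,o,px);print(x.round(4),np.rad2deg(x[2:]).round(1),r.round(1).tolist(),M.round(4))
hs=cv2.cvtColor(W["frame"],cv2.COLOR_RGB2HSV);m=cv2.inRange(hs,(100,150,40),(125,255,255));m[:, :180]=0;m[:,380:]=0
v,u=np.nonzero(m);print(len(u),u.min(),u.max(),v.min(),v.max())
q=proj(W,(CI+[0,0,.085])@Rm.T+M);print(q.min(0),q.max(0));print(proj(W,np.array([.058,0,.0425])@Rm.T+M))
im=W["frame"][:,:,::-1].copy();draw(im,W,Rm,M,1,np.zeros(2),(0,255,0))
im2=cv2.resize(S["frame"][140:220,220:300][:,:,::-1],(400,400),interpolation=3);draw(im2,S,Rm,M,5,np.array([220,140]),(0,255,0))
cv2.imwrite("pics/q2.png",np.hstack([im2,cv2.resize(im[0:400,80:480],(400,400))]))
E
```

```text
[ 1.250e-02 -1.000e-04  3.449e-01  4.700e-03] [19.8  0.3] [[-2.9, 0.1], [-0.6, -1.3], [0.4, 0.1], [0.7, -1.2], [-0.0, 0.6], [0.4, 1.5]] [ 0.4943 -0.0161  0.1822]
13667 199 379 63 348
[200.95877087 249.84604858] [363.99342105 351.40990542]
[[281.6076239  116.58655943]]
```

View pics/q2.png

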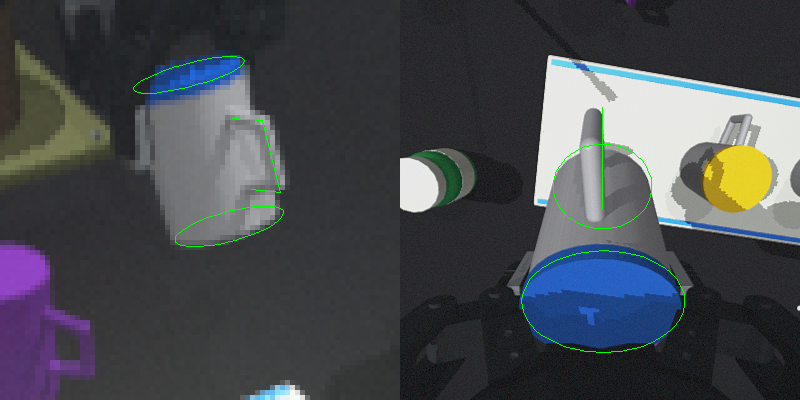

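```bash
cat >> h.py <<'E'
def fit2(S,px,W,wp,o,init=(.01,0,.4,0)):
    # wp: wrist face left,right,top,bottom extremes ; handle outer-bar top-end (far) ; nan = unused
    Rt=R.from_quat(o["eef_rot"]).as_matrix();yaw=np.arctan2(Rt[1,0],Rt[0,0])
    def pose(p):
        P=o["tool_pos"]+Rt@[p[0],0,-.024+p[1]]
        Rm=(R.from_euler("z",yaw)*R.from_euler("y",-p[2])*R.from_euler("z",p[3])).as_matrix();return Rm,P-.06*Rm[:,2]
    def f(p):
        Rm,M=pose(p);r=[]
        if px is not None:
            rl,rr,_,_=limb(S,Rm,M,0);fl,fr,_,_=limb(S,Rm,M,.079)
            h=proj(S,np.array([[.058,0,.064],[.058,0,.021]])@Rm.T+M)
            r+=list((np.r_[[fl,fr,rl,rr],h]-px).ravel())
        q=proj(W,(CI+[0,0,.085])@Rm.T+M)
        r+=list(.3*(np.array([q[:,0].min(),q[:,0].max(),q[:,1].min(),q[:,1].max()])-wp[:4]))
        h=proj(W,np.array([.060,0,.021])@Rm.T+M)[0]; r+=[.3*(h[0]-wp[4]),.3*(h[1]-wp[5])]
        return np.array(r)
    s=least_squares(f,init,loss="soft_l1",x_scale=[.01,.01,.1,.1],diff_step=1e-3);return s.x,s.fun,pose(s.x)
E
python3 - <<'E'
from h import *
o=get_obs();S=read_camera("scene");W=read_camera("wrist")
px=np.array([(300,149),(399,127),(322,289),(429,267),(413,163),(431,238)])/5+[190,130]-.4
for p in(px,None):
    x,r,(Rm,M)=fit2(S,p,W,np.array([202,363,262,346,272,108]),o);print(x.round(4),np.rad2deg(x[2:]).round(1),r.round(1).tolist(),M.round(4))
f=W["frame"];col=f[225:370,281]; print([tuple(c) for c in col[::3].tolist()])
E
```

```text
[0.0091 0.0018 0.3699 0.0661] [21.2  3.8] [-3.6, 0.7, -1.5, -1.0, 0.1, 0.7, 0.2, -0.9, -0.0, 0.1, 0.7, 0.9, 0.4, -0.8, -0.3, 2.2, 0.2, -0.8] [ 0.4919 -0.0163  0.1798]
[0.0086 0.0046 0.3952 0.0717] [22.6  4.1] [1.0, -1.4, -0.1, 0.9, -0.0, -0.6] [ 0.4928 -0.0162  0.1775]
[(122, 124, 126), (121, 124, 128), (122, 125, 127), (121, 124, 124), (124, 125, 128), (92, 91, 92), (128, 128, 123), (32, 67, 136), (34, 71, 135), (34, 69, 136), (35, 68, 137), (33, 70, 131), (47, 99, 198), (39, 95, 196), (44, 98, 196), (35, 96, 193), (40, 97, 195), (45, 98, 195), (38, 97, 194), (37, 99, 196), (33, 95, 194), (37, 95, 193), (41, 97, 195), (44, 100, 200), (28, 66, 135), (38, 72, 138), (31, 68, 134), (40, 74, 139), (31, 70, 135), (28, 64, 133), (37, 70, 135), (25, 70, 134), (22, 60, 120), (19, 59, 119), (28, 63, 123), (23, 57, 118), (24, 63, 120), (25, 60, 121), (20, 54, 117), (8, 53, 115), (20, 59, 119), (18, 35, 61), (24, 27, 21), (23, 27, 29), (21, 23, 29), (24, 24, 31), (24, 27, 24), (29, 24, 33), (12, 18, 21)]
```

Fit: tilt ≈ 21–22°, cup slid ≈ 9 mm. I'll add tilt by pressing the raised edge of the rim down on the peg top, where the lever is long (≈ 50 mm).

```bash
python3 -m crank '[-1,-0.005,0,0.04,0, -1,-0.005,0,0.08,0, -1,-0.005,0,0.115,0, -1,-0.005,0,0.124,0, -1,-0.006,0,0.130,0, -1,-0.008,0,0.135,0, -1,-0.011,0,0.140,0, -1,-0.013,0,0.145,0, -1,-0.014,0,0.150,0, -1,-0.014,0,0.150,0]' 40
```

```text
clock: 11.1
tool_pos: [0.4526, -0.0245, 0.0671]
eef_rot: [0.996, 0.087, 0.003, 0.0]
ft_force: [2.9, 1.1, -1.5]
opening: 0.0598
gripper_force: 48.0
```

```bash
python3 -m crank '[-1,0,0,-0.04,0, -1,0,0,-0.08,0, -1,0,0,-0.12,0, -1,0,0,-0.15,0, -1,0,0,-0.15,0, -1,0,0,-0.15,0]' 50
python3 - <<'E'
from h import *
W=read_camera("wrist");S=read_camera("scene");cv2.imwrite("pics/w5.png",W["frame"][:,:,::-1]);cv2.imwrite("pics/s5.png",S["frame"][:,:,::-1])
old=cv2.imread("pics/wq.png")[:,:,::-1]
for f in(old,W["frame"]):
    hs=cv2.cvtColor(np.ascontiguousarray(f),cv2.COLOR_RGB2HSV);m=cv2.inRange(hs,(100,150,40),(125,255,255))
    n,l,st,ce=cv2.connectedComponentsWithStats(m[:,150:420]);k=1+st[1:,4].argmax();print(st[k],ce[k])
    print("colblue",hs[230:370:2,281,2].tolist())
    # handle: bright column profile up
    for r in range(60,200,12): print(r,np.nonzero(hs[r,200:360,2]>135)[0][[0,-1]]+200 if (hs[r,200:360,2]>135).any() else None,end=' ')
    print()
E
```

```text
clock: 11.7
tool_pos: [0.4502, -0.0245, 0.2166]
eef_rot: [0.996, 0.088, 0.001, 0.0]
ft_force: [-0.4, 0.8, -1.3]
opening: 0.0595
gripper_force: 54.8
[   49   244   163   105 13462] [129.64797207 297.35225078]
colblue [125, 126, 132, 126, 128, 128, 125, 135, 134, 136, 135, 137, 135, 139, 129, 198, 197, 199, 198, 194, 195, 197, 194, 195, 194, 194, 194, 198, 196, 195, 194, 196, 200, 133, 137, 135, 135, 137, 134, 134, 133, 133, 133, 131, 136, 134, 125, 124, 121, 121, 121, 122, 123, 124, 121, 124, 121, 121, 126, 65, 31, 24, 35, 31, 29, 20, 27, 22, 25, 34]
60 [227 261] 72 [226 330] 84 [225 359] 96 [224 359] 108 [223 359] 120 [222 359] 132 [220 359] 144 [219 359] 156 [218 359] 168 [217 359] 180 [216 359] 192 [215 359] 
[   51   267   159    82 10336] [129.82720588 306.79779412]
colblue [116, 114, 141, 146, 141, 145, 142, 145, 144, 145, 141, 142, 141, 142, 140, 141, 139, 138, 151, 155, 157, 157, 156, 154, 154, 157, 153, 160, 175, 180, 182, 178, 180, 180, 182, 178, 170, 132, 130, 127, 129, 128, 129, 128, 128, 130, 128, 117, 121, 118, 118, 121, 119, 121, 117, 117, 119, 114, 164, 91, 28, 25, 21, 29, 28, 27, 32, 31, 32, 27]
60 [225 316] 72 [224 359] 84 [223 359] 96 [222 359] 108 [221 359] 120 [220 359] 132 [219 359] 144 [217 359] 156 [216 359] 168 [215 359] 180 [214 359] 192 [213 359]
```

```bash
cat >> h.py <<'E'
def fit3(W,o,L_,R_,ft,ct,hx,hy,init=(.01,0,.5,.07)):
    Rt=R.from_quat(o["eef_rot"]).as_matrix();yaw=np.arctan2(Rt[1,0],Rt[0,0])
    def pose(p):
        P=o["tool_pos"]+Rt@[p[0],0,-.024+p[1]]
        Rm=(R.from_euler("z",yaw)*R.from_euler("y",-p[2])*R.from_euler("z",p[3])).as_matrix();return Rm,P-.06*Rm[:,2]
    def f(p):
        Rm,M=pose(p);q=proj(W,(CI+[0,0,.085])@Rm.T+M);c=proj(W,(CI+[0,0,.079])@Rm.T+M)
        h=proj(W,np.array([.060,0,.021])@Rm.T+M)[0]
        return np.array([q[:,0].min()-L_,q[:,0].max()-R_,q[:,1].min()-ft,c[:,1].min()-ct,(h[0]-hx) if hx else (p[3]-.07)*50,(h[1]-hy) if hy else 0])
    s=least_squares(f,init,x_scale=[.01,.01,.1,.1],diff_step=1e-3);return s.x,s.fun,pose(s.x)
E
python3 - <<'E'
from h import *
o=get_obs();W=read_camera("wrist");S=read_camera("scene")
x,r,(Rm,M)=fit3(W,o,201,360,286,266,None,None);print(x.round(4),np.rad2deg(x[2:]).round(1),r.round(1),M.round(4))
im=W["frame"][:,:,::-1].copy();draw(im,W,Rm,M,1,np.zeros(2),(0,255,0))
im2=cv2.resize(S["frame"][140:220,220:300][:,:,::-1],(400,400),interpolation=3);draw(im2,S,Rm,M,5,np.array([220,140]),(0,255,0))
cv2.imwrite("pics/q3.png",np.hstack([im2,im[0:400,80:480]]))
E
```

```text
[ 0.0233 -0.003   0.8503  0.0701] [48.7  4. ] [ 1.7  1.6 -0.   0.   0.   0. ] [ 0.516  -0.0123  0.2019]
```

View pics/q3.png

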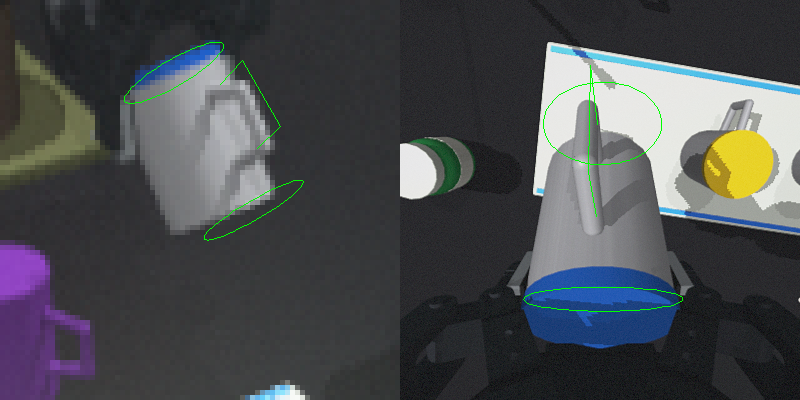

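```bash
cat >> h.py <<'E'
def fit4(S,px,W,ob,o,init=(.01,0,.5,.07)):
    Rt=R.from_quat(o["eef_rot"]).as_matrix();yaw=np.arctan2(Rt[1,0],Rt[0,0]);L_,R_,ft,hx,hy,rt=ob
    def pose(p):
        P=o["tool_pos"]+Rt@[p[0],0,-.024+p[1]]
        Rm=(R.from_euler("z",yaw)*R.from_euler("y",-p[2])*R.from_euler("z",p[3])).as_matrix();return Rm,P-.06*Rm[:,2]
    def f(p):
        Rm,M=pose(p);q=proj(W,(CI+[0,0,.085])@Rm.T+M);c=proj(W,CI@Rm.T+M);h=proj(W,np.array([.060,0,.021])@Rm.T+M)[0]
        r=.3*np.array([q[:,0].min()-L_,q[:,0].max()-R_,q[:,1].min()-ft,h[0]-hx,h[1]-hy,c[:,1].min()-rt])
        rl,rr,_,_=limb(S,Rm,M,0);fl,fr,_,_=limb(S,Rm,M,.079);h=proj(S,np.array([[.058,0,.064],[.058,0,.021]])@Rm.T+M)
        return np.r_[r,(np.r_[[fl,fr,rl,rr],h]-px).ravel()]
    s=least_squares(f,init,loss="soft_l1",x_scale=[.01,.01,.1,.1],diff_step=1e-3);return s.x,s.fun,pose(s.x)
E
python3 - <<'E'
from h import *
o=get_obs();W=read_camera("wrist");S=read_camera("scene")
px=np.array([(136,88),(230,62),(172,232),(272,190),(247,90),(270,148)])/5+[220,140]-.4
x,r,(Rm,M)=fit4(S,px,W,np.array([201,360,286,268,100,142]),o);print(x.round(4),np.rad2deg(x[2:]).round(1),r.round(1).tolist(),M.round(4))
px0=np.array([(300,149),(399,127),(322,289),(429,267),(413,163),(431,238)])/5+[190,130]-.4
E
```

```text
[ 0.0087 -0.0017  0.5109  0.096 ] [29.3  5.5] [0.4, 0.6, -0.5, -0.2, -0.0, -1.1, -4.4, 0.6, -1.9, -1.9, -1.3, -0.4, -0.3, 0.4, -0.9, -1.8, 0.2, 2.4] [ 0.4859 -0.0176  0.1873]
```

Tilt is now ≈ 29–30° (within 6° of the goal), roll ≈ 5°. Going above the view point, then down onto it.

```bash
python3 -m crank '[-1,0.01,-0.01,-0.03,-0.01, -1,0.02,-0.02,-0.07,-0.02, -1,0.04,-0.03,-0.10,-0.04, -1,0.07,-0.05,-0.10,-0.06, -1,0.10,-0.075,-0.10,-0.08, -1,0.13,-0.10,-0.10,-0.10, -1,0.15,-0.11,-0.10,-0.12, -1,0.162,-0.118,-0.10,-0.12, -1,0.162,-0.118,-0.10,-0.12, -1,0.162,-0.118,-0.10,-0.12]' 60;  python3 - <<'E'
from h import *
o=get_obs();W=read_camera("wrist");Rt=R.from_quat(o["eef_rot"]).as_matrix();print(np.rad2deg(np.arctan2(Rt[1,0],Rt[0,0])))
hs=cv2.cvtColor(W["frame"],cv2.COLOR_RGB2HSV);m=cv2.inRange(hs[:,150:420],(100,150,40),(125,255,255));n,l,st,ce=cv2.connectedComponentsWithStats(m);k=1+st[1:,4].argmax();print(st[k],ce[k])
print([v for v in hs[260:300:2,281,2].tolist()])
E
```

```text
clock: 13.0
tool_pos: [0.5878, 0.1195, 0.3146]
eef_rot: [0.977, 0.211, -0.001, 0.0]
ft_force: [-0.8, -0.2, -0.7]
opening: 0.0591
gripper_force: 64.7
24.398463983036383
[   51   267   159    81 10323] [129.82902257 306.65920759]
[222, 221, 219, 232, 232, 232, 235, 234, 233, 233, 234, 232, 232, 239, 239, 239, 239, 239, 240, 239]
```

```bash
python3 -m crank '[-1,0.001,0,0.01,0, -1,0.001,0,0.022,0, -1,0.001,0,0.034,0, -1,0.001,0,0.044,0, -1,0.001,0,0.050,0, -1,0.001,0,0.053,0, -1,0.001,0,0.053,0, -1,0.001,0,0.053,0, -1,0.001,0,0.053,0]' 60;  python3 - <<'E'
from h import *
o=get_obs();Rt=R.from_quat(o["eef_rot"]).as_matrix();yaw=np.arctan2(Rt[1,0],Rt[0,0])
print(o["clock"])
x=[.0087,-.0017,.5109,.096]
P=o["tool_pos"]+Rt@[x[0],0,-.024+x[1]];Rm=(R.from_euler("z",yaw)*R.from_euler("y",-x[2])*R.from_euler("z",x[3])).as_matrix();M=P-.06*Rm[:,2]
C=np.array([[.73,-.454,-.511],[.372,.891,-.26],[.574,0,.819]]);V=np.array([.6215,.1357,.2322])
print("M-V in cam",((M-V)@C*1e3).round(1),"angles z,x",np.rad2deg(np.arccos(np.sum(Rm*C,0)))[[2,0]].round(1))
print("|seen| pred:")
S=read_camera("scene");W=read_camera("wrist");T=read_camera("top")
for n,c in(("S",S),("T",T),("W",W)):
  for t,pt in(("cup_blue",[0,0,0]),("cup_blue_foot",[0,0,.085]),("cup_blue_handle",[.056,0,.0425])):
    pr=proj(c,Rm@pt+M)[0]; print(n,t,pr.round(0),[(np.round(q["centre"]).tolist(),round(q["confidence"],2)) for q in landmark_of(t,c) if np.linalg.norm(np.array(q["centre"])-pr)<45])
# image-based: silhouette IoU search on scene, cup pixels = clearly grey/blue vs dark bench
cv2.imwrite("pics/end.png",S["frame"][:,:,::-1])
f=S["frame"].astype(int);c0=proj(S,M)[0].astype(int);print(c0)
g=f[c0[1]-40:c0[1]+24:2,c0[0]-34:c0[0]+36:2].max(2)
for r in g: print(''.join(' .:-=+*#%@'[min(9,v//22)] for v in r))
E
```

```text
clock: 13.95
tool_pos: [0.59, 0.1206, 0.2631]
eef_rot: [0.977, 0.212, 0.001, 0.0]
ft_force: [-0.0, -0.4, -1.3]
opening: 0.0593
gripper_force: 64.7
13.95
M-V in cam [ 4.9 -0.9  1.7] angles z,x [6.  6.5]
|seen| pred:
S cup_blue [341. 172.] [([342.0, 173.0], 0.68)]
S cup_blue_foot [328. 142.] [([332.0, 141.0], 0.77)]
S cup_blue_handle [354. 152.] [([356.0, 153.0], 0.71)]
T cup_blue [211. 168.] []
T cup_blue_foot [213. 177.] [([210.0, 176.0], 0.39)]
T cup_blue_handle [197. 148.] []
W cup_blue [282. 184.] [([278.0, 173.0], 0.6)]
W cup_blue_foot [282. 326.] [([278.0, 321.0], 0.65)]
W cup_blue_handle [267. 138.] [([264.0, 135.0], 0.8)]
[341 172]
:::.-:::...:...:.:.:       .  ...  
:::.::..:..:.....::...        .  ..
:::.::.:::.:...:::=-... . . ...   .
:::....::::::-=#@:=+=:..  .......  
:::.....:::.=*@@@=:-==-....   .....
:::....:::.=%%%@%#:::===-......... 
:::..:..=:.####%%%-:=+#+==. ..... .
:::.::.::::***##%%##*++#==+-. .....
:::.:..:.:=++**#%%+=-:=*-:=+=:. ...
:::::.....=++**##%*#:::+#::-==-....
::::::...+=+++*###+%-::=#-:::===-.:
::::::...+=+++**#*+%#:::+#::::-====
::::::...+++++**#*+%%-::+#::::::-=-
::::::...++++++***+%%#=*++*::::::::
::::::...+=++++**+*%%#+=:::::::::::
::::::--:+=+++++*++#%+*::::::::::::
:::::::-=-=++++++++#%+%-:::::::::::
::::::::::==++++++++++%*:::::::::::
:::::::::::=++++++++++%#:::::::::::
:::::::::::==+++++*++##::::::::::::
::::::::::::=++++++++*:::::::::::::
::::::::::::==++++++-::::::::::::::
:::::::::::::=+++=-::::::::::::::::
:::::::::::::---:::::::::::::::::::
:::::::++::::::::::::::::::::::::::
:::::::+%-:::::::::::::::::::::::::
:--::::=*%::::::::::::@@@::::::::::
@@@@@=::+%::::::::::::@@@::::::::::
@@@@@@-:-+=::::::::::::::::::::::::
@@@@@@=::-*::::::::::::::::::::::::
@@@@@@-:::+*:::::::::::::::::::::::
#%%%*#-::::*-::::::::::::::::::::::
```

Independent detections agree with the fitted pose to within a few pixels, with the mouth about 5 mm and 6° off target. The hold is steady, so I'm handing in.

```bash
python3 -c "
from workcell import *
print(sign_off())"
```

```text
the job is handed in; nothing more can be done
None
```

I handed the job in with the blue cup held at the inspection camera; by my own measurement the mouth is about 5 mm from the view point, the axis about 6° off the line of sight and the handle about 6.5° off uppermost (limits 20 mm, 15° and 20°), and the judge's result was not shown.

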